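# Clear and close the conveyor gearbox

## Robot

A 6-joint arm with a two-finger parallel gripper is mounted at the origin on the work surface. World frame = base frame: x ahead of the robot, y to its left, z up, the work surface at z = 0. Lengths are in mm, angles in rad, forces in N, time in s.
With the tool pointing down it reaches from about 350 to 875 mm from the base axis. Payload 4.2 kg.
Tool frame: the origin (TCP) lies on the mounting face of the last link; the fingertips stand 173 mm ahead of it and the grasp point (between the pads) lies grip_point_offset ahead of it (grip_point_offset is the distance from the TCP to the grasp point, in mm); z points along the fingers, y is the line along which they close (so a half turn about z gives the same grasp; the last joint's range is limited). The gripper opens to 85 mm and grips with 20 to 120 N. Pads are 22 mm wide; open, the fingers measure 114 mm over their backs; the gripper's body (76 mm by 85 mm) begins 54 mm behind the grasp point. The pads swing forward as they close: fully open they stand 13 mm farther back than shut.
Start: joints at [1.443, 0.385, 0.008, 0, -1.194, -0.259], TCP at [235.734, 578.817, 404.712] pointing down, gripper open.
Joint ranges: [-3.14, 3.14], [-1.21, 2.06], [-1.07, 1.41], [-3.16, 2.05], [-2.99, -0.16], [-3.1, 3.1]. Speed limits (rad/s): [2.79, 2.79, 3.14, 3.14, 3.14, 3.14].

## Interface

Orientations are given as a unit quaternion [x, y, z, w].
In Python, from bench import read_state, get_image, job_done, recognise, place_of, grip_point_offset gives the robot as it stands. The module is installed in compiled form; this text tells all that it offers.
- The arm moves only by the tool carry_out, never from a script. Its arguments are lists of equal length, an entry for each row: "slide": the shift along the tool's x, y, z in m, a list of three; "roll": the turn about the tool's z in degrees; "claw": the finger opening in m, from 0 to 0.0854. A call has 1 to 8 rows; each row is the pose to reach, as a shift and turn from the pose commanded when the call began, along the tool's axes at that moment; what a row does not reach only later rows make up. A row lasts 1/8 s, in which the tool goes at most 62.5 mm and 10.7 degrees, less where a joint would pass 70% of its speed; a pose out of reach is approached as far as the arm can. A call with a gripper value outside its range is refused whole. The fingers move at their own pace and stop on an object; the grip force is fixed at half the most. Time passes only in rows, so rows that repeat a pose let the fingers close. It gives the time, the measured TCP pose, the force, the opening and the grip force at its end, in the units of the state.
- read_state(): the state, without advancing time (a new reading comes with each control period).
- get_image(name): name is "side" or "top"; returns a dict with "img" (384x512x3 uint8, red, green, blue), "z_map" (384x512 float32, mm along the optical axis (not along the pixel's ray), 0 where there is no reading), "mtx" (3x3 intrinsics, pixels), "world_from_camera" (4x4, takes a point from camera to world coordinates). Camera axes: x right, y up, looking along -z (the intrinsics and any distortion apply to the point x, -y, -z); pixel columns grow to the right and rows downward; lengths in mm; the calibration is good to about 2 mm. A picture is of the moment at which its call begins.
- job_done(): hands the job in; it is judged then, once.
Trained networks look in a picture, given as the dict that the camera call returned (one of the last four; its "shot" number tells which), for a name from the list of things; names that differ only in an ending like _2 or _b are one class to them, and where a whole thing is asked for, a point or a joint stands for the part that bears it (a point fixed in the world has none). Each returns a list of dicts, best first, with "conf" (0 to 1); they miss things now and then, are a little off and sometimes report something else, mostly with a low value. They report only what shows in the picture. A call takes as long as a camera call. They do not tell look-alikes from the thing itself.
- recognise(picture, thing): "at" ([column, row] in pixels, amid what is visible of it).
- place_of(picture, thing): "at" ([column, row] in pixels: a listed point, or the origin of a listed thing).
The state is a dict: "clock": time; "joints": joint angles; "joint_vel": joint speeds; "joint_efforts": joint torques, N m; "position": TCP position; "ee_rot": TCP orientation; "contact_force": force on the tool from outside, world axes, zero at the start; "wrist_torque": the same for the moment, N m; "gripper_width": finger opening in mm; "grasp_force": force on a finger pad.
Only numpy, scipy, OpenCV 4.12 (cv2) and the standard library are available. Lean on these libraries where they do the work, as an engineer would, in place of code of your own. Each camera call takes 0.05 s, during which the arm holds its last target. There are 200 camera calls.

## Task

The conveyor gearbox stands open with a spanner left lying across its mouth. First put the spanner flat in the shallow tray, then set the round cover that fits the gearbox onto its rim, lowering it gently rather than dropping it, so that it sits down all the way round and level. Leave the smaller cover and everything else on the bench where it is.

Things in the scene. Friction and masses are not known exactly. Their poses are not given: they have to be found in the camera images.
- gearbox_rim (a point): centre of the round open mouth of the grey worm gearbox, level with the rim's flat top, 105 mm above the bench. The gearbox is bolted down: an upright barrel, outside diameter 130 mm, bore 110 mm, free depth about 50 mm to a brass wheel inside; foot 190 x 150 mm; along its +x side a lying tube with an input shaft, lower than 82 mm. z is up.
- cover_boss (a point): centre, half-way up, of the grip boss of the cover that fits: a dark upright cylinder 36 mm in diameter and 46 mm high in the middle of the disc's top. The point is 23 mm above the disc's top, 31 mm above the disc's underside, 38 mm above the bottom of the lip. z is the cover's axis, up. The cover may lie left or right; the smaller cover lies on the other side.
- small_cover_boss (a point): the same point of the smaller cover (88 mm disc, same boss and heights), which does not fit the gearbox and is to be left alone
- cover: the cover that fits, origin at the centre of the bottom of its lip: an aluminium disc 126 mm in diameter, 8 mm thick. A lip 102 mm in diameter (90 mm at the bottom) stands 7 mm down beneath it; it goes inside the gearbox bore, 4 mm to spare all round, and the disc then lies on the rim. On the bench it stands on this lip. About 0.4 kg.
- spanner_mid (a point): middle of the spanner's shaft, half-way up. A flat steel combination spanner 191 mm long, along its x (open jaw at +x, ring at -x); the shaft is 16 mm wide (along y) and 8 mm thick (along z), the ends 36 mm wide. About 0.16 kg. At first it lies flat across the gearbox rim, its middle over the mouth.
- spanner: the spanner; origin under the middle of the shaft
- tray_floor (a point): centre of the upper face of the floor of the shallow dark steel tray, fixed on the bench between robot and gearbox, 4 mm above the bench. The tray is 250 mm long (along its y), 140 mm wide (along its x), walls 4 mm thick, 25 mm high. Empty at first.
- bearing: bystander: steel bearing ring, 72 mm in diameter, 20 mm high, origin under its centre
- screwdriver: bystander: screwdriver with black handle, lying
- hammer: bystander: hammer with wooden handle, lying
- grease_tin: bystander: grey tin 80 mm in diameter, 90 mm high, origin under its centre
- tape_roll: bystander: black roll of tape, 100 mm in diameter, 24 mm high
- spring_clamp: bystander: spring clamp, 160 mm long, lying
There are look-alikes about, which are no part of the job. Leave any purple look-alike of the cover alone. Of the things shaped like the spanner, the bare steel one is meant.

How it is judged (in metres and radians):
On the way, in this order (a step that is already met when the one before it is completed fails the run):
1. the spanner lies flat in the tray, released (x of spanner_mid in the frame of tray_floor between -0.065 and 0.065 m and y of spanner_mid in the frame of tray_floor between -0.12 and 0.12 m and z of spanner_mid in the frame of tray_floor below 0.012 m and angle between the z axis of spanner_mid and the z axis of tray_floor, either way round below 0.12 rad and contact force between spanner and the fingers below 0.1 N), for 0.2 s.
2. the fitting cover sits level on the gearbox rim, released (horizontal distance between cover_boss and gearbox_rim below 0.008 m and z of cover_boss in the frame of gearbox_rim between 0.028 and 0.0335 m and angle between cover_boss's own z axis and vertical below 0.04 rad and contact force between cover and the fingers below 0.1 N), for 0.2 s.
At the end, for the whole second after the job is handed in: The spanner lies flat on the tray's floor (within 0.12 rad, its middle inside the tray and within 12 mm above the floor), and the large cover sits on the gearbox rim: centred within 8 mm, its flange within 3 mm of the rim's top, level within 0.04 rad; both released and at rest (all of step 1 and all of step 2 and linear speed of each of cover, spanner below 0.02 m/s); the robot touches nothing.
It fails at once if the cover is dropped (falls freely faster than 0.65 m/s, about 2 cm of fall) (linear speed of cover above 0.65 m/s and contact force between cover and the fingers below 0.1 N).
It fails at once if the smaller cover or another thing on the bench is moved more than 30 mm (distance of any of small_cover_boss, bearing, screwdriver, hammer, grease_tin, tape_roll, spring_clamp from where it was at the start of the episode above 0.03 m).
It also fails if it takes over 48 s, if anything falls off the work surface, if the arm or the gripper's body presses on something with over 40 N, if the wrist force passes 120 N, or if a joint passes its speed limit or range.

## Working session

There is one attempt and no reset: what is moved stays moved. The work goes in short steps, Python scripts to look and compute and a tool call to move; the robot and the scene stay as the last step left them, time stands still between calls to the robot, and variables do not carry over. Pictures are saved under pics/ and viewed, at most 10 in all, crops included, and the job is handed in when it is done.

Besides the shell and the picture viewer there is one more tool, called after "Emit:" as name([rows], argument=value, ...), one row to a line, values as JSON. carry_out: Moves the arm, as the interface text tells. Its arguments: {"type":"object","properties":{"slide":{"type":"array"},"roll":{"type":"array"},"claw":{"type":"array"}},"required":["slide","roll","claw"]}

```bash
mkdir -p pics
cat > h.py <<'E'
import numpy as np, cv2
from bench import *
from scipy.spatial.transform import Rotation as R
def world(p,c,r,z=None):
    "pixel->world mm, by depth, or on plane z"
    K=p["mtx"];T=np.array(p["world_from_camera"])
    d=np.array([(c-K[0][2])/K[0][0],-(r-K[1][2])/K[1][1],-1.])
    if z is None:
        s=p["z_map"][int(round(r)),int(round(c))]
    else: s=(z-T[2,3])/(T[:3,:3]@d)[2]
    return T[:3,:3]@(d*s)+T[:3,3]
def cloud(p):
    K=p["mtx"];T=np.array(p["world_from_camera"]);Z=p["z_map"]
    r,c=np.mgrid[:Z.shape[0],:Z.shape[1]]
    P=np.stack([(c-K[0][2])/K[0][0]*Z,-(r-K[1][2])/K[1][1]*Z,-Z],-1)
    W=P@T[:3,:3].T+T[:3,3]; W[Z==0]=np.nan
    return W
def save(p,n): cv2.imwrite("pics/"+n,cv2.resize(p["img"][:,:,::-1],(800,600)))
E
cat > a.py <<'E'
from h import *
s=read_state();print(s["position"],s["ee_rot"],s["contact_force"],s["gripper_width"],grip_point_offset if not callable(grip_point_offset) else grip_point_offset())
for n in("top","side"):
    p=get_image(n);save(p,n+"0.png");print(n,p.keys(),np.array(p["world_from_camera"]).round(2).tolist(),p["mtx"])
    for t in("gearbox_rim","cover_boss","small_cover_boss","spanner_mid","tray_floor"):
        for d in place_of(p,t)[:4]:
            c,r=d["at"];z={"gearbox_rim":105,"cover_boss":38,"small_cover_boss":38,"spanner_mid":109,"tray_floor":4}[t]
            print(t,round(d["conf"],2),np.round(d["at"],1),world(p,c,r,z).round(1),world(p,c,r).round(1))
E
python3 a.py
```

```text
[235.64932782 578.64310115 403.59982778] [ 9.81340627e-01 -1.92274188e-01 -1.64600852e-04  1.08811572e-03] [ 0.56441757  0.6756997  -0.17242548] 85.28972929812555 154.70000000000002
top dict_keys(['img', 'z_map', 'mtx', 'world_from_camera', 'shot']) [[0.02, 1.0, -0.07, 386.25], [-1.0, 0.02, 0.0, 12.3], [0.0, 0.07, 1.0, 1585.46], [0.0, 0.0, 0.0, 1.0]] [[439.02801179   0.         259.98789068]
 [  0.         439.02801179 191.64383282]
 [  0.           0.           1.        ]]
gearbox_rim 0.88 [252.1 147.6] [639.3  41.5 105. ] [648.5  42.6  51.1]
cover_boss 0.75 [189.7 244.5] [304.  254.5  38. ] [305.3 250.7  62.3]
cover_boss 0.74 [187.9 188.3] [501.3 266.8  38. ] [499.8 263.6  57.5]
cover_boss 0.69 [395.1 204.1] [ 459.2 -465.6   38. ] [ 460.3 -472.8   14.7]
spanner_mid 0.73 [343.3 202.6] [ 457.6 -269.2  109. ] [ 460.1 -279.1   57.2]
spanner_mid 0.55 [326.7 265.1] [ 248.1 -215.1  109. ] [ 238.4 -230.9    6. ]
spanner_mid 0.35 [393.9 201.9] [ 463.2 -439.6  109. ] [ 468.1 -468.6   14.3]
tray_floor 0.82 [270.3 205.8] [446.2 -26.3   4. ] [446.2 -26.3   3.8]
tray_floor 0.67 [247.5 147.3] [6
[... 372 characters left out ...]
0]] [[414.17184558   0.         255.40429619]
 [  0.         414.17184558 192.52217243]
 [  0.           0.           1.        ]]
gearbox_rim 0.71 [286.1 173.1] [647.6  72.2 105. ] [640.1  57.  115.8]
cover_boss 0.66 [191.2 175.5] [306.8 282.   38. ] [299.8 244.8  62.3]
cover_boss 0.55 [235.9 168. ] [503.7 276.6  38. ] [494.5 248.1  56.7]
spanner_mid 0.65 [207.7 267.2] [ 217.4 -326.9  109. ] [ 238.2 -230.     8.8]
spanner_mid 0.48 [286.  172.9] [645.   68.1 109. ] [639.9  57.6 116.4]
spanner_mid 0.23 [287.2 166.7] [668.7 109.2 109. ] [669.  109.8 108.6]
tray_floor 0.65 [259.8 157.5] [655.6 379.8   4. ] [640.7 342.3  27.8]
tray_floor 0.57 [245.8 217.5] [444.2 -21.6   4. ] [442.9 -25.1   7. ]
```

View pics/top0.png

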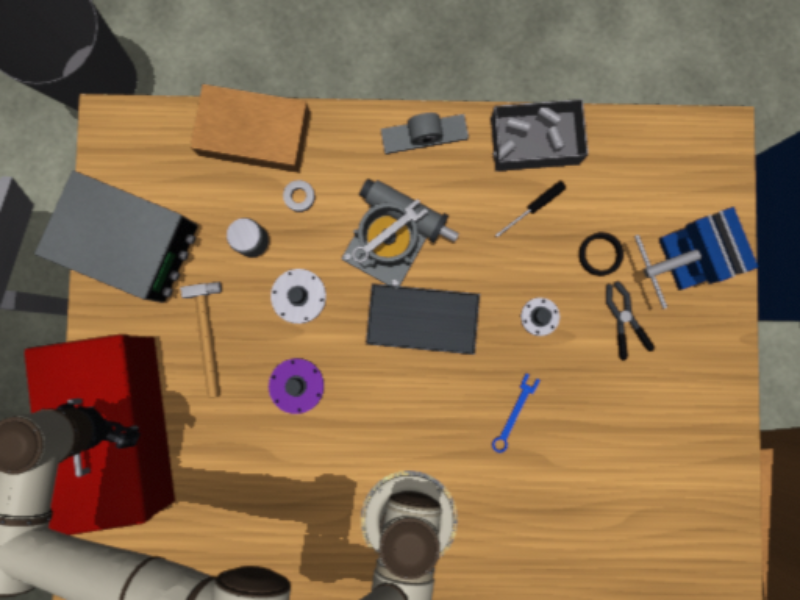

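View pics/side0.png

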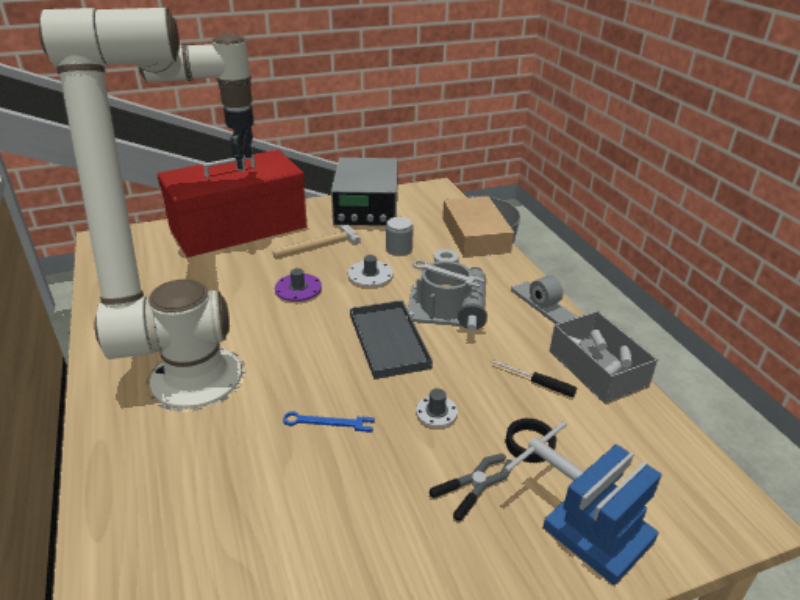

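The candidates for the cover in the top picture are:
- bare disc at (298,296)
- purple disc at (296,386)
- small bare disc at (541,316)

The cover that fits is the large bare one at (298,296). There are two spanners: a steel one on the gearbox at (390,232), which is the one meant, and a blue one at (516,412), which is a look-alike. I'll measure both targets and confirm them in an enlarged crop.

```bash
cat > m.py <<'E'
from h import *
p=get_image("top");W=cloud(p)
def near(x,y,rad,z0,z1):
    m=(np.hypot(W[...,0]-x,W[...,1]-y)<rad)&(W[...,2]>z0)&(W[...,2]<z1);return W[m]
def circ(P):
    A=np.c_[2*P[:,:2],np.ones(len(P))];s=np.linalg.lstsq(A,(P[:,:2]**2).sum(1),rcond=None)[0]
    return s[:2].round(1),np.sqrt(s[2]+s[:2]@s[:2]).round(1)
def enc(P):
    c,r=cv2.minEnclosingCircle(P[:,:2].astype(np.float32));return np.round(c,1),round(r,1)
if __name__=="__main__":
    for n,x,y in(("cover",500,265),("small",460,-275)):
        B=near(x,y,60,50,75);D=near(x,y,85,9,22)
        print(n,"boss",len(B),B.mean(0).round(1),enc(B),"disc",np.median(D[:,2]).round(1),enc(D))
    S=near(640,48,125,108.5,125);m=S.mean(0);r=cv2.minAreaRect(S[:,:2].astype(np.float32))
    print("spanner",len(S),m.round(1),np.percentile(S[:,2],[5,50,95]),r)
    S2=S[np.hypot(*(S[:,:2]-np.array(r[0])).T)<60];u=np.linalg.svd(S2[:,:2]-S2[:,:2].mean(0))[2][0]
    print("shaft mid",S2.mean(0).round(1),"yaw",np.degrees(np.arctan2(u[1],u[0])))
    G=near(640,45,75,98,108);print("rim",len(G),np.median(G[:,2]),circ(G),enc(G))
    T=near(446,-26,170,12,32);T=T[abs(T[:,0]-446)<95];print("tray",len(T),cv2.minAreaRect(T[:,:2].astype(np.float32)))
    a=p["img"][110:220,150:300,::-1];cv2.imwrite("pics/crop1.png",cv2.resize(a,None,fx=5,fy=5,interpolation=cv2.INTER_CUBIC))
E
python3 m.py
```

```text
cover boss 87 [501.1 263.   59.4] (array([501.1, 263.3]), 17.8) disc 14.4 (array([500.5, 263.6]), 63.3)
small boss 87 [ 464.  -292.1   59.2] (array([ 464.3, -292.7]), 17.8) disc 15.0 (array([ 462.3, -265.3]), 72.0)
spanner 289 [640.   50.5 112.4] [108.8903909  112.1167941  117.29328093] ((636.7374267578125, 54.0186653137207), (117.02145385742188, 176.6063995361328), 12.598577499389648)
shaft mid [637.   50.8 112.3] yaw 131.84409241286585
rim 261 104.15211994478886 (array([638.4,  56.3]), np.float64(58.4)) (array([639.8,  48. ]), 72.0)
tray 322 ((455.9407958984375, -22.085952758789062), (252.73179626464844, 160.15084838867188), 85.77761840820312)
```

View pics/crop1.png

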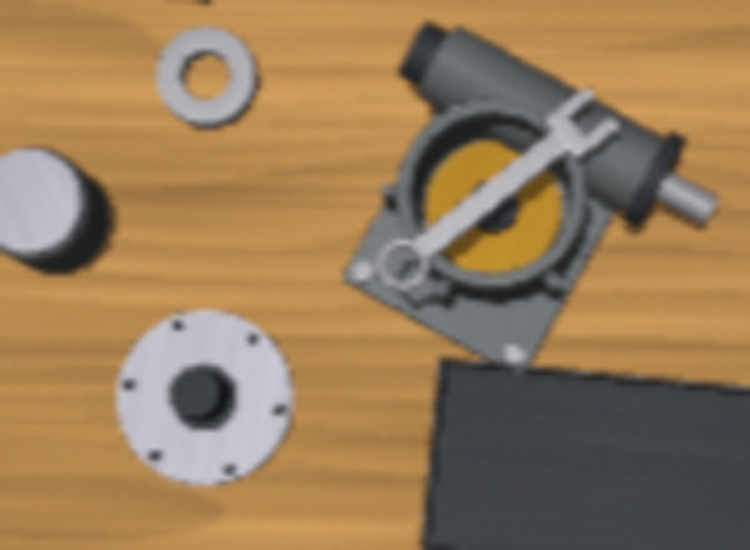

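The crop shows the steel spanner across the rim, with its ring at (403,263) and jaw at (590,120). The large bare cover is at (203,397), with a 63 mm fitted radius that matches the 126 mm disc. Next I'll refine the shaft, the rim and the tray.

```bash
cat > n.py <<'E'
from m import *
from scipy.optimize import least_squares,minimize
hsv=cv2.cvtColor(p["img"],cv2.COLOR_RGB2HSV)
rr,cc=np.mgrid[:384,:512];m=(np.hypot(cc-248.5,rr-149)<12.5)&(hsv[...,1]<60)&(hsv[...,2]>130)
Q=np.array([world(p,c,r,113) for c,r in zip(cc[m],rr[m])])[:,:2];c0=Q.mean(0);u=np.linalg.svd(Q-c0)[2][0]
print("shaft",len(Q),c0.round(1),"yaw",np.degrees(np.arctan2(u[1],u[0])),"width std",((Q-c0)@[-u[1],u[0]]).std())
# extents along the axis of high points in the depth
S=near(640,48,130,107.5,125);t=(S[:,:2]-c0)@u;n=(S[:,:2]-c0)@[-u[1],u[0]];k=abs(n)<20
print("t range",np.sort(t[k])[[0,1,2,-3,-2,-1]].round(1), "dir",u)
G=near(640,48,85,96,107.5);t=(G[:,:2]-c0)@[-u[1],u[0]];G=G[abs(t)>12]
f=lambda c:np.clip(abs(np.hypot(G[:,0]-c[0],G[:,1]-c[1])-60)-5,0,6).sum()
print("rim",min((minimize(f,[640+i,48+j],method="Nelder-Mead") for i in(-4,0,4) for j in(-4,0,4)),key=lambda s:s.fun).x,len(G))
print("rim net",[ (world(p,*d["at"],105).round(1),round(d["conf"],2)) for d in place_of(p,"gearbox_rim")[:2]])
T=near(446,-26,160,1,32);g=hsv[(np.hypot(W[...,0]-446,W[...,1]+26)<160)&(W[...,2]>1)&(W[...,2]<32)]
m=((hsv[...,2]<95)&(np.hypot(W[...,0]-446,W[...,1]+26)<160)&(W[...,2]<32)).astype(np.uint8)
m=cv2.morphologyEx(m,cv2.MORPH_OPEN,np.ones((9,9)));r,c=np.nonzero(m)
print("tray",cv2.minAreaRect(np.array([world(p,a,b,15) for a,b in zip(c,r)])[:,:2].astype(np.float32)))
s=read_state();M=R.from_quat(s["ee_rot"]).as_matrix();print("tool axes",M.round(3).tolist(),s["position"])
E
python3 n.py
```

```text
shaft 117 [635.5  55.4] yaw 129.41022676710992 width std 4.6097122959668315
t range [-94.5 -93.4 -93.3  92.2  92.8  93.4] dir [-0.63486843  0.77262027]
rim [637.72638217  57.65708594] 269
rim net [(array([637.6,  60.6, 105. ]), 0.77)]
tray ((452.5543212890625, -25.725128173828125), (248.27976989746094, 138.82257080078125), 85.48892211914062)
tool axes [[0.926, -0.377, -0.0], [-0.377, -0.926, -0.0], [-0.0, 0.0, -1.0]] [235.71180256 578.81179629 404.71171514]
```

Emit:
carry_out([
  [0.5675,0.334,0],
  [0.5675,0.334,0],
  [0.5675,0.334,0],
  [0.5675,0.334,0],
  [0.5675,0.334,0],
  [0.5675,0.334,0],
  [0.5675,0.334,0],
  [0.5675,0.334,0],
], roll=[10,20,28.5,28.5,28.5,28.5,28.5,28.5], claw=[0.05,0.05,0.05,0.05,0.05,0.05,0.05,0.05])

```text
clock: 1.75
position: [540.1, 179.6, 405.1]
ee_rot: [0.904, -0.428, 0.0, -0.0]
contact_force: [0.8, 1.6, -1.0]
gripper_width: 49.4
grasp_force: 0.0
```

```bash
cat > st.py <<'E'
from h import *
import sys
s=read_state();M=R.from_quat(s["ee_rot"]).as_matrix();P=np.array(s["position"])
print("t",round(s["clock"],2),"pos",P.round(1),"z",M[:,2].round(4),"yawx",np.degrees(np.arctan2(M[1,0],M[0,0])).round(2),"F",np.round(s["contact_force"],1),"w",round(s["gripper_width"],1),"g",np.round(s["grasp_force"],1),"j6",round(s["joints"][5],2))
if len(sys.argv)>3: print("slide",(M.T@(np.array([float(a) for a in sys.argv[1:4]])-P)).round(1))
E
python3 st.py 635.5 55.4 330
```

```text
t 1.75 pos [540.1 179.6 405.1] z [ 9.e-04  5.e-04 -1.e+00] yawx -50.64 F [ 0.8  1.6 -1. ] w 49.4 g 0.0 j6 0.08
slide [156.6   5.1  75.2]
```

Emit:
carry_out([
  [0.06,0.002,0],
  [0.12,0.004,0.02],
  [0.1565,0.005,0.06],
  [0.1565,0.005,0.09],
  [0.1565,0.005,0.09],
  [0.1565,0.005,0.09],
], roll=[0,0,0,0,0,0], claw=[0.05,0.05,0.05,0.05,0.05,0.05])

```text
clock: 2.5
position: [634.9, 57.7, 316.3]
ee_rot: [0.904, -0.427, 0.001, -0.001]
contact_force: [0.4, -0.2, 0.6]
gripper_width: 49.7
grasp_force: 0.0
```

```bash
python3 st.py 635.5 55.4 276
python3 - <<'E'
from h import *
p=get_image("side");c=p["img"][120:220,220:350,::-1];cv2.imwrite("pics/crop2.png",cv2.resize(c,None,fx=6,fy=6,interpolation=cv2.INTER_CUBIC))
E
```

```text
t 2.5 pos [634.9  57.7 316.3] z [ 2.6e-03  1.0e-04 -1.0e+00] yawx -50.6 F [ 0.4 -0.2  0.6] w 49.7 g 0.0 j6 0.34
slide [ 2.   1.1 40.3]
```

View pics/crop2.png

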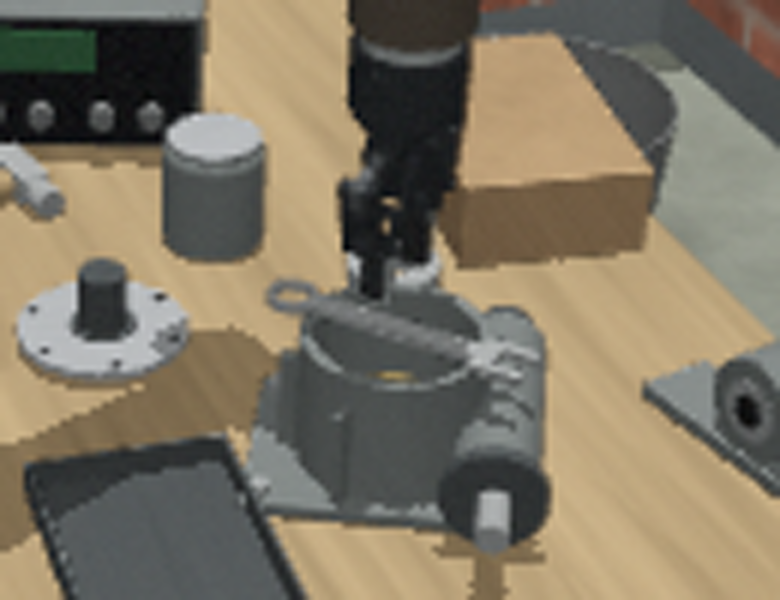

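The crop shows the fingers at (370,250) and (420,260), above the shaft and on either side of it. I'll go down and grip.

Emit:
carry_out([
  [0.001,0.001,0.02],
  [0.001,0.001,0.038],
  [0.001,0.001,0.038],
  [0.001,0.001,0.038],
  [0.001,0.001,0.038],
  [0.001,0.001,0.038],
  [0.001,0.001,0.038],
  [0.001,0.001,0.038],
], roll=[0,0,0,0,0,0,0,0], claw=[0.05,0.05,0.05,0.03,0.01,0.005,0.005,0.005])

```text
clock: 3.55
position: [634.9, 56.1, 278.8]
ee_rot: [0.904, -0.428, 0.001, -0.001]
contact_force: [-0.5, 1.6, 5.9]
gripper_width: 13.9
grasp_force: 60.5
```

```bash
python3 st.py 635.5 55.4 276
```

```text
t 3.55 pos [634.9  56.1 278.8] z [ 3.6e-03  8.0e-04 -1.0e+00] yawx -50.62 F [-0.5  1.6  5.9] w 13.9 g 60.5 j6 0.35
slide [ 1.  -0.   2.8]
```

Emit:
carry_out([
  [0,0,-0.03],
  [0,0,-0.06],
  [-0.015,0.05,-0.06],
  [-0.03,0.107,-0.06],
  [-0.0547,0.16,-0.06],
  [-0.0547,0.1944,-0.06],
  [-0.0547,0.1944,-0.06],
  [-0.0547,0.1944,-0.06],
], roll=[0,0,10,20,30,40,43.9,43.9], claw=[0.005,0.005,0.005,0.005,0.005,0.005,0.005,0.005])

```text
clock: 4.55
position: [448.8, -25.4, 336.8]
ee_rot: [-0.679, 0.735, 0.0, 0.0]
contact_force: [-0.0, -0.3, -1.4]
gripper_width: 13.9
grasp_force: 59.7
```

```bash
cat > k.py <<'E'
from h import *
p=get_image("top");save(p,"t2.png");q=get_image("side");save(q,"s2.png")
im=np.hstack([cv2.resize(x["img"][110:270,180:320,::-1],(400,457)) for x in(p,q)]);cv2.imwrite("pics/both.png",im)
E
python3 k.py;python3 st.py 450 -25 190
```

```text
t 4.65 pos [449.4 -25.1 336.6] z [-3.e-04  1.e-04 -1.e+00] yawx -94.51 F [-0.2 -0.2 -1.7] w 13.9 g 59.7 j6 -0.39
slide [-1.000e-01 -6.000e-01  1.466e+02]
```

View pics/both.png

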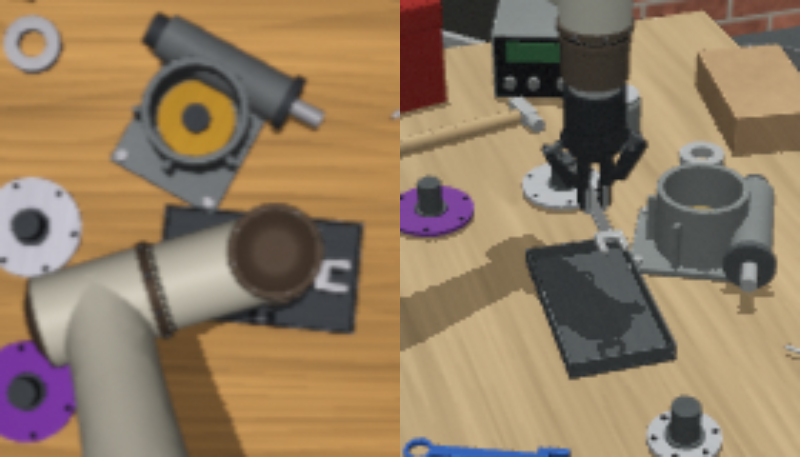

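The gearbox mouth is free. The spanner is held level and lined up with the tray, with its jaw at about (335,275) on the left panel. I'll lower it.

Emit:
carry_out([
  [0,0,0.05],
  [0,0,0.1],
  [0,0,0.13],
  [0,0,0.145],
  [0,0,0.15],
  [0,0,0.154],
  [0,0,0.156],
  [0,0,0.156],
], roll=[0,0,0,0,0,0,0,0], claw=[0.005,0.005,0.005,0.005,0.005,0.005,0.005,0.005])

```text
clock: 5.65
position: [449.4, -25.1, 181.1]
ee_rot: [-0.678, 0.735, -0.0, 0.0]
contact_force: [0.3, -0.1, -0.8]
gripper_width: 13.8
grasp_force: 59.7
```

Emit:
carry_out([
  [0,0,0.001],
  [0,0,0.0025],
  [0,0,0.0025],
  [0,0,0.0025],
  [0,0,0.0025],
  [0,0,0.0025],
  [0,0,-0.01],
  [0,0,-0.05],
], roll=[0,0,0,0,0,0,0,0], claw=[0.005,0.005,0.02,0.035,0.04,0.04,0.04,0.04])

```text
clock: 6.65
position: [448.8, -25.3, 230.5]
ee_rot: [-0.678, 0.735, 0.001, -0.002]
contact_force: [1.5, -0.1, 0.8]
gripper_width: 40.1
grasp_force: 0.0
```

```bash
python3 st.py
```

```text
t 6.65 pos [448.8 -25.3 230.5] z [-0.0047 -0.0014 -1.    ] yawx -94.57 F [ 1.5 -0.1  0.8] w 40.1 g 0.0 j6 -0.39
```

Emit:
carry_out([
  [0,0,-0.05],
  [-0.04,-0.004,-0.09],
  [-0.1,-0.01,-0.09],
  [-0.16,-0.016,-0.09],
  [-0.22,-0.022,-0.09],
  [-0.28,-0.0288,-0.09],
  [-0.291,-0.0288,-0.09],
  [-0.291,-0.0288,-0.09],
], roll=[0,0,0,0,0,0,0,0], claw=[0.06,0.07,0.07,0.07,0.07,0.07,0.07,0.07])

```text
clock: 7.65
position: [500.8, 262.8, 320.9]
ee_rot: [-0.679, 0.734, 0.0, -0.0]
contact_force: [-0.6, -0.7, -0.4]
gripper_width: 70.4
grasp_force: 0.0
```

```bash
cat > k2.py <<'E'
from h import *
from scipy.optimize import minimize
p=get_image("top");W=cloud(p);q=get_image("side")
cv2.imwrite("pics/both2.png",np.hstack([cv2.resize(x["img"][110:270,180:320,::-1],(400,457)) for x in(p,q)]))
d=np.hypot(W[...,0]-638,W[...,1]-57)
G=W[(d<85)&(W[...,2]>96)&(W[...,2]<112)]
f=lambda c:np.clip(abs(np.hypot(G[:,0]-c[0],G[:,1]-c[1])-60)-5,0,6).sum()
s=min((minimize(f,[638+i,57+j],method="Nelder-Mead") for i in(-4,0,4) for j in(-4,0,4)),key=lambda s:s.fun)
c,r=cv2.minEnclosingCircle(G[:,:2].astype(np.float32))
print("rim",s.x.round(1),s.fun,len(G),np.median(G[:,2]),G.mean(0).round(1),"enclosing",np.round(c,1),r)
for im,n in((p,"top"),(q,"side")): print(n,[(world(im,*e["at"],105).round(1),round(e["conf"],2)) for e in place_of(im,"gearbox_rim")[:1]],[(world(im,*e["at"],8).round(1),round(e["conf"],2)) for e in place_of(im,"spanner_mid")[:3]],[(world(im,*e["at"],38).round(1),round(e["conf"],2)) for e in place_of(im,"cover_boss")[:3]])
S=W[(abs(W[...,0]-450)<55)&(abs(W[...,1]+25)<110)];print("tray z pct",np.nanpercentile(S[:,2],[5,50,95,99]).round(1))
h=cv2.cvtColor(p["img"],cv2.COLOR_RGB2HSV);m=(d<70)&(h[...,0]>12)&(h[...,0]<32)&(h[...,1]>120)&(W[...,2]<80)&(W[...,2]>35)
B=W[m];print("brass",len(B),np.round(cv2.minEnclosingCircle(B[:,:2].astype(np.float32))[0],1),np.median(B[:,2]))
E
python3 k2.py;python3 st.py 501 263.3 193
```

```text
rim [637.6  57.9] 9.057325563887893 335 103.68839515837408 [637.4  57.4 103.9] enclosing [638.1  57.9] 64.87627410888672
top [(array([634.1,  42.1, 105. ]), 0.85)] [(array([454.7, -27.8,   8. ]), 0.64), (array([ 244.7, -232.7,    8. ]), 0.6)] [(array([298.7, 260.7,  38. ]), 0.94), (array([487.2, 262.5,  38. ]), 0.71)]
side [(array([639.4,  48.1, 105. ]), 0.58)] [(array([ 238.6, -249.3,    8. ]), 0.85)] [(array([290.3, 286.9,  38. ]), 0.87), (array([498.7, 287.9,  38. ]), 0.72)]
tray z pct [-2.1  4.3 12.7 16.7]
brass 412 [637.9  57.5] 39.76849470404659
t 8.05 pos [501.2 261.8 321. ] z [ 1.e-04  2.e-04 -1.e+00] yawx -94.63 F [ 0.4 -0.3  0.4] w 69.7 g 0.0 j6 -0.85
slide [ -1.5   0.3 128. ]
```

View pics/both2.png

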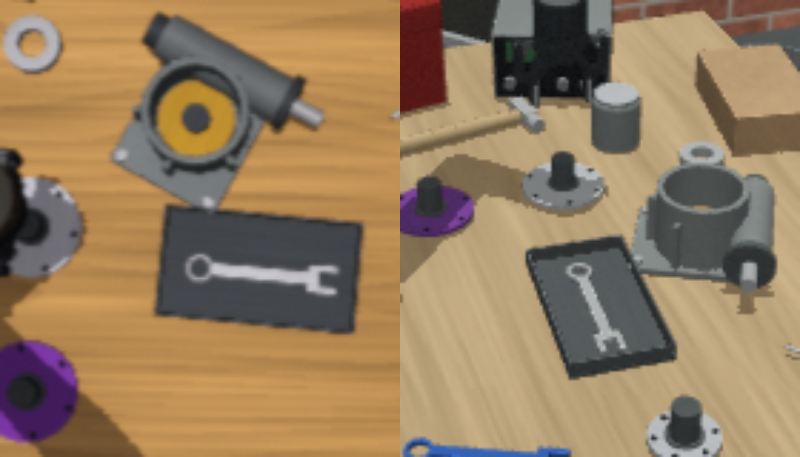

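The spanner lies flat in the tray, from (200,268) to (325,280) on the left panel. The rim is at (637.8, 57.8) and the brass wheel agrees with that. Next I'll grip the boss.

Emit:
carry_out([
  [-0.0015,0,0.05],
  [-0.0015,0,0.1],
  [-0.0015,0,0.125],
  [-0.0015,0,0.125],
  [-0.0015,0,0.125],
  [-0.0015,0,0.125],
  [-0.0015,0,0.125],
  [-0.0015,0,0.125],
], roll=[0,0,0,0,0,0,0,0], claw=[0.07,0.07,0.07,0.055,0.045,0.04,0.03,0.025])

```text
clock: 9.05
position: [501.8, 264.5, 197.6]
ee_rot: [-0.679, 0.734, -0.0, 0.002]
contact_force: [-0.8, 0.2, 6.7]
gripper_width: 34.9
grasp_force: 59.6
```

```bash
python3 st.py 501 263.3 193
```

```text
t 9.05 pos [501.8 264.5 197.6] z [ 0.0028  0.0019 -1.    ] yawx -94.53 F [-0.8  0.2  6.7] w 34.9 g 59.6 j6 -0.85
slide [1.3 0.7 4.6]
```

Emit:
carry_out([
  [0,0,-0.01],
  [0,0,-0.035],
  [0,0,-0.075],
  [0,0,-0.115],
  [0,0,-0.14],
  [0,0,-0.14],
  [0.02,-0.016,-0.14],
  [0.05,-0.039,-0.14],
], roll=[0,0,0,0,0,0,0,0], claw=[0.025,0.025,0.025,0.025,0.025,0.025,0.025,0.025])

```text
clock: 10.05
position: [535.5, 210.9, 333.4]
ee_rot: [-0.679, 0.734, 0.001, -0.002]
contact_force: [0.0, 0.1, -4.1]
gripper_width: 34.8
grasp_force: 60.5
```

```bash
python3 st.py 637.8 58.8 338
```

```text
t 10.05 pos [535.5 210.9 333.4] z [-0.004  -0.0015 -1.    ] yawx -94.48 F [ 0.   0.1 -4.1] w 34.8 g 60.5 j6 -0.73
slide [ 143.7 -113.8   -4.7]
```

Emit:
carry_out([
  [0.03,-0.023,0],
  [0.065,-0.051,0],
  [0.1,-0.079,0],
  [0.13,-0.103,0],
  [0.1437,-0.1138,0],
  [0.1437,-0.1138,0],
  [0.1437,-0.1138,0],
], roll=[0,0,0,0,0,0,0], claw=[0.025,0.025,0.025,0.025,0.025,0.025,0.025])

```text
clock: 10.92
position: [637.6, 59.5, 334.6]
ee_rot: [-0.679, 0.735, 0.001, -0.001]
contact_force: [-0.3, -0.5, -3.4]
gripper_width: 35.0
grasp_force: 60.6
```

```bash
cat > k3.py <<'E'
from h import *
from m import circ
p=get_image("top");q=get_image("side");s=read_state();P=s["position"]
cv2.imwrite("pics/both3.png",np.hstack([cv2.resize(x["img"][110:230,200:320,::-1],(400,400),interpolation=cv2.INTER_CUBIC) for x in(p,q)]))
zt=P[2]-197.6+15
for n,i in(("top",p),("side",q)):
    W=cloud(i);D=W[(np.hypot(W[...,0]-P[0],W[...,1]-P[1])<75)&(abs(W[...,2]-zt)<6)]
    if len(D)>30:
        from scipy.optimize import minimize
        # cover every disc point with a 63 mm circle
        f=lambda c:np.clip(np.hypot(D[:,0]-c[0],D[:,1]-c[1])-63,0,5).sum()
        A=np.c_[D[:,:2]-D[:,:2].mean(0),np.ones(len(D))];k=np.linalg.lstsq(A,D[:,2],rcond=None)[0]
        print(n,len(D),"z",np.median(D[:,2]).round(1),"exp",round(zt,1),"slope",k[:2].round(3),"enc",cv2.minEnclosingCircle(D[:,:2].astype(np.float32)))
E
python3 k3.py;python3 st.py 637.8 58.8 338
```

```text
top 476 z 151.6 exp 153.0 slope [ 0.005 -0.004] enc ((634.5709838867188, 57.91387176513672), 62.639404296875)
side 354 z 154.2 exp 153.0 slope [0.01  0.016] enc ((636.4833374023438, 58.0552864074707), 66.03424072265625)
t 11.07 pos [637.7  59.9 335.6] z [-4.e-04  1.e-04 -1.e+00] yawx -94.48 F [-0.3 -0.4 -3.5] w 34.5 g 60.6 j6 -0.42
slide [ 1.1 -0.2 -2.4]
```

View pics/both3.png

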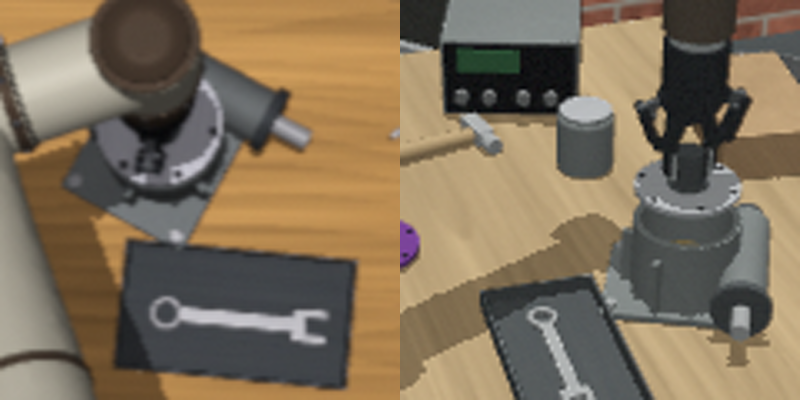

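The cover is held level over the mouth, centred to within a millimetre or two. I'll lower it gently.

Emit:
carry_out([
  [0.0005,-0.0005,0.01],
  [0.0005,-0.0005,0.02],
  [0.0005,-0.0005,0.027],
  [0.0005,-0.0005,0.03],
  [0.0005,-0.0005,0.032],
  [0.0005,-0.0005,0.034],
  [0.0005,-0.0005,0.036],
  [0.0005,-0.0005,0.036],
], roll=[0,0,0,0,0,0,0,0], claw=[0.025,0.025,0.025,0.025,0.025,0.025,0.025,0.025])

```text
clock: 12.08
position: [638.6, 58.3, 299.6]
ee_rot: [-0.678, 0.735, 0.0, -0.0]
contact_force: [0.2, -0.2, -3.9]
gripper_width: 34.9
grasp_force: 60.6
```

```bash
python3 st.py 637.8 58.8 295.6
```

```text
t 12.07 pos [638.6  58.3 299.6] z [-2.e-04 -0.e+00 -1.e+00] yawx -94.56 F [ 0.2 -0.2 -3.9] w 34.9 g 60.6 j6 -0.42
slide [-0.4  0.8  4. ]
```

Force is unchanged, so the lip is in the bore. About 4 mm remain.

Emit:
carry_out([
  [0,0,0.001],
  [0,0,0.002],
  [0,0,0.003],
  [0,0,0.0035],
  [0,0,0.0035],
], roll=[0,0,0,0,0], claw=[0.025,0.025,0.025,0.025,0.025])

```text
clock: 12.7
position: [638.7, 58.4, 296.1]
ee_rot: [-0.678, 0.735, 0.0, -0.0]
contact_force: [-1.4, 0.6, -3.8]
gripper_width: 34.6
grasp_force: 60.6
```

Emit:
carry_out([
  [0,0,0.0005],
  [0,0,0.001],
  [0,0,0.0015],
  [0,0,0.0015],
], roll=[0,0,0,0], claw=[0.025,0.025,0.025,0.025])

```text
clock: 13.2
position: [638.6, 58.3, 295.7]
ee_rot: [-0.679, 0.735, -0.0, 0.0]
contact_force: [-4.1, -0.1, 4.1]
gripper_width: 34.6
grasp_force: 61.1
```

Contact: the force rose from −4 to +4 N, so the disc is on the rim. I'll open slowly, then withdraw straight up.

Emit:
carry_out([
  [0,0,0.0015],
  [0,0,0.0015],
  [0,0,0.0015],
  [0,0,0.0],
  [0,0,0.0],
  [0,0,-0.01],
  [0,0,-0.05],
  [0,0,-0.1],
], roll=[0,0,0,0,0,0,0,0], claw=[0.04,0.05,0.06,0.065,0.065,0.065,0.065,0.065])

```text
clock: 14.2
position: [638.5, 58.3, 395.4]
ee_rot: [-0.678, 0.735, 0.0, -0.001]
contact_force: [0.8, 0.6, 0.7]
gripper_width: 65.1
grasp_force: 0.0
```

Emit:
carry_out([
  [-0.05,0.03,0],
  [-0.1,0.06,0],
  [-0.15,0.09,0],
  [-0.2,0.12,0],
  [-0.2,0.12,0],
  [-0.2,0.12,0],
], roll=[0,0,0,0,0,0], claw=[0.065,0.065,0.065,0.065,0.065,0.065])

```text
clock: 14.95
position: [534.8, 267.3, 395.3]
ee_rot: [-0.679, 0.734, -0.0, 0.0]
contact_force: [1.2, -0.4, -0.5]
gripper_width: 65.2
grasp_force: 0.0
```

```bash
cat > k4.py <<'E'
from h import *
p=get_image("top");q=get_image("side");W=cloud(p)
cv2.imwrite("pics/both4.png",np.hstack([cv2.resize(x["img"][110:230,200:320,::-1],(400,400),interpolation=cv2.INTER_CUBIC) for x in(p,q)]))
d=np.hypot(W[...,0]-638,W[...,1]-58)
D=W[(d<75)&(abs(W[...,2]-113)<5)];B=W[(d<40)&(W[...,2]>150)&(W[...,2]<170)]
A=np.c_[D[:,:2]-D[:,:2].mean(0),np.ones(len(D))]
print(len(D),"disc z",np.median(D[:,2]),"slope",np.linalg.lstsq(A,D[:,2],rcond=None)[0][:2].round(4),cv2.minEnclosingCircle(D[:,:2].astype(np.float32)),"boss",len(B),B.mean(0))
E
python3 k4.py;python3 st.py
```

```text
825 disc z 112.22097930370046 slope [-0.002  -0.0012] ((636.7994995117188, 58.26568603515625), 63.790061950683594) boss 95 [635.87293859  56.98198201 158.36440828]
t 15.05 pos [535.4 266.3 395. ] z [ 3.e-04  0.e+00 -1.e+00] yawx -94.64 F [-0.6 -0.8  0.8] w 64.9 g 0.0 j6 -0.81
```

View pics/both4.png

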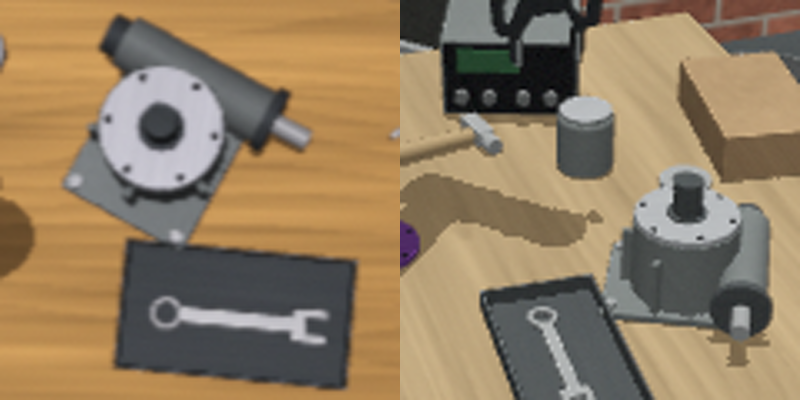

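The cover sits centred and level: disc top at about 112–113 mm, slope below 0.003, about 1 mm off the rim's centre. The spanner lies flat in the tray and the robot is clear of everything.

```bash
python3 -c "from bench import job_done;print(job_done())"
```

```text
the job is handed in; nothing more can be done
None
```

I've handed the job in: the steel spanner lies flat in the tray, and the large bare cover sits level on the gearbox rim, about 1 mm off centre; the hand-in gave no verdict.

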